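# Start the overnight melt on the chocolate melter

### The arm

A 6-joint arm with a two-finger parallel gripper is mounted at the origin on the work surface. World frame = base frame: x ahead of the robot, y to its left, z up, the work surface at z = 0. Lengths are in mm, angles in rad, forces in N, time in s.
With the tool pointing down it reaches from about 350 to 975 mm from the base axis. Payload 7.1 kg.
Tool frame: the origin (TCP) lies midway between the tips of the shut fingers; the grasp point (between the pads) lies 19 mm behind it (ctrl.grip_depth is the distance from the TCP to the grasp point, in mm); z points along the fingers, y is the line along which they close (so a half turn about z gives the same grasp; the last joint's range is limited). The gripper opens to 88 mm and grips with 3 to 60 N. Pads are 20 mm wide; open, the fingers measure 115 mm over their backs; the gripper's body (75 mm by 178 mm) begins 61 mm behind the grasp point.
Start: joints at [1.249, 0.423, 1.63, -0, 1.089, -0.019], TCP at [186.339, 596.559, 222.675] pointing down, gripper open.
Joint ranges: [-3, 3], [-0.9, 2.11], [0.09, 2.58], [-1.31, 4.45], [0.11, 2.69], [-2.54, 2.54]. Speed limits (rad/s): [2.39, 2.39, 3.01, 3.14, 3.14, 3.14].

### API

Orientations are given as a rotation vector (axis times angle).
In Python, from workcell import ctrl, cams gives the robot as it stands.
- The arm moves only by the tool move_arm, never from a script. Its argument "steps" is a list of rows, each a list of 3 entries, a list of its own where there are three numbers: the shift along the tool's x, y, z in units of 25 mm (1.0 is 25 mm), then the turn about the tool's z in units of 5 degrees (1.0 is 5 degrees), then the closure, from 0 (fully open) to 1 (shut). A call has 1 to 20 rows; each row shifts and turns the commanded pose from where the row before left it, along the tool's axes as they then stand; what a row does not reach is not made up. A row lasts 1/12 s, in which the tool goes at most 41.7 mm and 7.16 degrees, less where a joint would pass 70% of its speed; a pose out of reach is approached as far as the arm can. A call is refused whole if a number of a shift passes 1 or a number of a turn 1, either way. A call with a gripper value outside its range is refused whole. The fingers move at their own pace and stop on an object; the grip force is fixed at half the most. Time passes only in rows, so rows that do not move let the fingers close. It gives the time, the measured TCP pose, the force, the opening and the grip force at its end, in the units of the state.
- ctrl.get_obs(): the state, without advancing time (a new reading comes with each control period).
- cams.get_image(name): name is "scene" or "top" or "wrist"; returns a dict with "image" (400x640x3 uint8, red, green, blue), "camera_matrix" (3x3 intrinsics, pixels), "xyz" and "rotation" of the camera in the world; the wrist camera has in their place "mount" (4x4, takes a point from camera to tool coordinates, whose origin is the TCP and whose axes are the flange's). Camera axes: x right, y down, z forward; pixel columns grow to the right and rows downward; lengths in mm; the calibration is good to about 2 mm. A picture is of the moment at which its call begins: read the wrist's pose just before it. There is no depth.
- ctrl.close_job(): hands the job in; it is judged then, once.
Trained networks look in the newest picture that a camera, given by its name, has taken for a name from the list of things; names that differ only in an ending like _2 or _b are one class to them, and where a whole thing is asked for, a point or a joint stands for the part that bears it (a point fixed in the world has none). Each returns a list of dicts, best first, with "p" (0 to 1); they miss things now and then, are a little off and sometimes report something else, mostly with a low value. They report only what shows in the picture. A call takes as long as a camera call.
- cams.boxes_of(camera, thing): "rect" ([centre column, centre row, width, height] in pixels, round what is visible of it).
- cams.cut_out(camera, thing): "pixels" (400x640 bool, what is visible of it) and "rect" ([centre column, centre row, width, height] in pixels, round what is visible of it).
The state is a dict: "t": time; "qpos": joint angles; "qvel": joint speeds; "joint_torque": joint torques, N m; "ee_pos": TCP position; "orientation": TCP orientation; "ft_force": force on the tool from outside, world axes, zero at the start; "moment": the same for the moment, N m; "width": finger opening in mm; "grasp_force": force on a finger pad.
Only numpy, scipy, OpenCV 4.12 (cv2) and the standard library are available. Lean on these libraries where they do the work, as an engineer would, in place of code of your own. Each camera call takes 0.05 s, during which the arm holds its last target. There are 200 camera calls.

### The job

Get the chocolate melter ready for the night: put the steel lid fully home on its pan, click the temperature knob round to the seventh line clockwise from the broad 'off' bar, and then push the knob fully in to confirm and let it spring back. Be gentle with the machine and its knob, do not press the knob in while it stands at any other setting, set the lid down without dropping it, and leave everything else on the counter undisturbed.

Things in the scene. Friction and masses are not known exactly. Their poses are not given: they have to be found in the camera images.
- melter: Fixed brushed-steel chocolate melter, 220 mm (its x) by 300 mm (its y); housing top (deck) 150 mm above the counter. Origin at the centre of its underside; x points from its front (robot side) to its back, y to its left, z up. Left part (y -46 to 150 mm): the pan. Right part: a level grey control deck with the knob and, 100 mm behind it, a flush blank display.
- pan_mouth (a point): Centre of the open pan's mouth, level with the flange's top: 52 mm left (+y) of the melter's middle, 153 mm above the counter. Opening 160 mm (melter x) by 146 mm (melter y) in a flange 184 x 170 mm that stands 3 mm above the housing; blocks of chocolate lie in the pan, 45 mm and more below the mouth. Axes as the melter.
- lid: Loose steel lid, 0.28 to 0.56 kg, right way up on the counter. Plate 192 mm (lid x) by 178 mm (lid y), 4 mm thick; under it a lip 150 x 136 mm, 8 mm deep, that enters the pan's opening with 5 mm of play all round. Origin at the centre of the lip's lower edge. Seated, the plate lies on the flange, the origin 8 mm below point pan_mouth, lid x along melter x, either way round.
- lid_handle (a point): Middle of the lid's black bar handle, 42 mm above the lid's origin. The bar is 100 mm long along the lid's x, 14 mm wide and 14 mm high, on two posts 84 mm apart, 23 mm clear of the plate. Axes as the lid.
- knob_top (a point): Centre of the top of the black fluted knob: 30 mm in front of and 100 mm right of the melter's middle, 182 mm above the counter when out. The knob is round, 40 mm across, skirt 6 mm and top 32 mm above the deck; 50 mm and more round its axis is free, and the lid, when seated, reaches 7 mm above the deck, its handle 44 mm. A white line on top shows the setting. z up.
- dial (a joint): Turn of the knob (rad), clockwise from above positive; ten click stops 24 degrees (0.419 rad) apart: 0 at the broad 'off' bar, then nine thin lines on the deck, the fifth longer; the seventh at 2.932. At 0 the knob's line points 108 degrees anticlockwise of melter x, at the seventh 60 clockwise. Starts at stop 1, 2 or 3. A click takes 0.14 N m: pinch 15 to 20 N (less slips, over 25 N is rough).
- knob (a joint): How far the knob is pushed in (m): 0 out, 0.0045 at its stop. A spring holds it out: it begins to move at about 4 N, the confirm switch works beyond 0.0033 (7.3 N), the stop comes at 8.5 N. It is meant for a fingertip on its top: push slowly with closed fingers, well under 20 N, as the switch is delicate. It springs back when let go.
- palette_knife: Loose steel scraper spatula with a wooden handle, 240 mm long, lying on the counter; its x runs along it.
- jug: Loose steel mug with a handle, 84 mm across, 110 mm high; origin under its centre.
- gift_box: Loose gift box with a brown lid, 114 x 114 x 42 mm; origin under its centre.

How it is judged:
By the outcome, as a careful person would: the job done as asked, in the order asked, and still so for the second after the job is handed in, with the robot touching nothing.
It also fails if it takes over 67 s, if anything falls off the work surface, if the arm or the gripper's body presses on something with over 40 N, if the wrist force passes 120 N, or if a joint passes its speed limit or range.

## Working session

There is one attempt and no reset: what is moved stays moved. The work goes in short steps, Python scripts to look and compute and a tool call to move; the robot and the scene stay as the last step left them, time stands still between calls to the robot, and variables do not carry over. Pictures are saved under pics/ and viewed, at most 10 in all, crops included, and the job is handed in when it is done.

Besides the shell and the picture viewer there is one more tool, called by a JSON object that holds its "op" and its "data". move_arm: Moves the arm, as the interface text tells. Its arguments: {"type":"object","properties":{"steps":{"type":"array"}},"required":["steps"]}

```bash
mkdir -p pics; cat > h.py <<'E'
import numpy as np, cv2
from scipy.spatial.transform import Rotation as R
from workcell import ctrl, cams
def cam(name):
    o=ctrl.get_obs(); d=cams.get_image(name); K=np.array(d["camera_matrix"])
    if "mount" in d:
        T=np.eye(4);T[:3,:3]=R.from_rotvec(o["orientation"]).as_matrix();T[:3,3]=o["ee_pos"]
        C=T@np.array(d["mount"]); return d["image"],K,C[:3,3],C[:3,:3]
    r=np.array(d["rotation"])
    if r.shape!=(3,3): r=R.from_rotvec(r.ravel()).as_matrix()
    return d["image"],K,np.array(d["xyz"]),r
def up(K,p,r,uv,z):
    uv=np.atleast_2d(uv).astype(float); d=np.c_[uv,np.ones(len(uv))]@np.linalg.inv(K).T@r.T
    return p+d*((z-p[2])/d[:,2])[:,None]
def proj(K,p,r,X):
    q=(np.atleast_2d(X)-p)@r@K.T; return q[:,:2]/q[:,2:]
def save(n,im): cv2.imwrite("pics/"+n,cv2.cvtColor(im,cv2.COLOR_RGB2BGR))
E
python3 - <<'E'
from h import *
o=ctrl.get_obs();print(o)
ims=[]
for n in ["top","scene"]:
    im,K,p,r=cam(n);print(n,K.tolist(),p,r.tolist());save(n+"0.png",im)
    for t in ["melter","lid","lid_handle","knob_top","palette_knife","jug","gift_box"]:
        b=cams.boxes_of(n,t);print(t,[(np.round(x["rect"]).tolist(),round(x["p"],2)) for x in b[:2]])
        if n=="top" and t in("lid","lid_handle","melter"):
            c=cams.cut_out(n,t)
            if c:
                m=np.array(c[0]["pixels"]).astype(np.uint8); ys,xs=np.nonzero(m)
                print("  rect",cv2.minAreaRect(np.c_[xs,ys].astype(np.float32)))
E
```

```text
{'t': 0.0, 'qpos': array([ 1.24900456e+00,  4.23830636e-01,  1.63066983e+00,  9.03921453e-06,
        1.08855267e+00, -1.89868461e-02]), 'qvel': array([-0.00039543,  0.00114956, -0.000939  , -0.00019699,  0.00035875,
        0.00055639]), 'joint_torque': array([-1.31036966e-03, -5.44628584e+01, -2.73661476e+01,  6.45355205e-02,
        2.24915746e-02, -1.21996568e-04]), 'ee_pos': array([186.17119111, 596.07114702, 221.91596997]), 'orientation': array([-4.73797618e-01, -3.10540007e+00,  2.25858672e-03]), 'ft_force': array([0.65165067, 0.04737143, 0.43291122]), 'moment': array([-0.00115362, -0.0530826 ,  0.06267121]), 'grasp_force': 0.0, 'width': 88.14143688182577}
top [[517.9577449226309, 0.0, 325.9158009924342], [0.0, 517.9577449226309, 193.868016045248], [0.0, 0.0, 1.0]] [ 369.41450709   -3.03369887 1491.58117442] [[0.02748715959901731, -0.9934075464190343, 0.11129197084647349], [-0.999520755125595, -0.028899257637113273, -0.011094727630010653], [0.014237841491550683, -0.11093367219080917, -0.9937258194511822]]
melter [([361.0, 169.0, 120.0, 99.0], 0.62)]
  rect ((359.27435302734375
[... 657 characters left out ...]
1567], [0.0, 490.66692797760487, 204.97025329262382], [0.0, 0.0, 1.0]] [1390.53956922  504.08967007 1079.73304799] [[-0.5277717047882535, 0.5887261966610531, -0.6122568848040102], [0.8493568642181366, 0.35979873056828854, -0.38618362301757647], [-0.007067165657746011, -0.7238413768543898, -0.6899302256917774]]
melter [([283.0, 221.0, 130.0, 117.0], 0.71)]
lid [([428.0, 259.0, 68.0, 62.0], 0.6)]
lid_handle [([428.0, 258.0, 70.0, 59.0], 0.64)]
knob_top [([264.0, 175.0, 14.0, 11.0], 0.49)]
palette_knife [([460.0, 339.0, 59.0, 69.0], 0.72), ([427.0, 258.0, 71.0, 61.0], 0.3)]
jug [([209.0, 169.0, 33.0, 40.0], 0.89)]
gift_box [([369.0, 299.0, 60.0, 58.0], 0.84), ([263.0, 175.0, 14.0, 16.0], 0.65)]
```

View pics/top0.png

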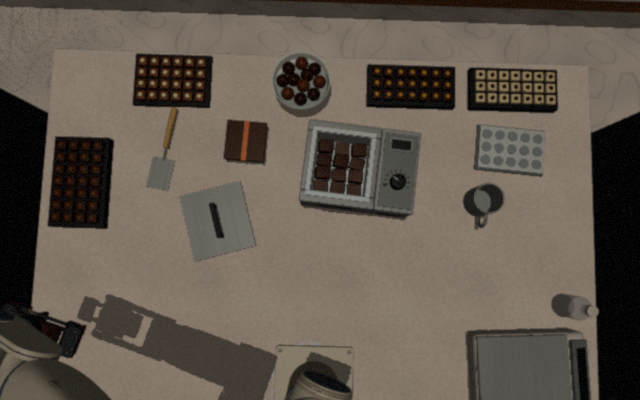

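View pics/scene0.png

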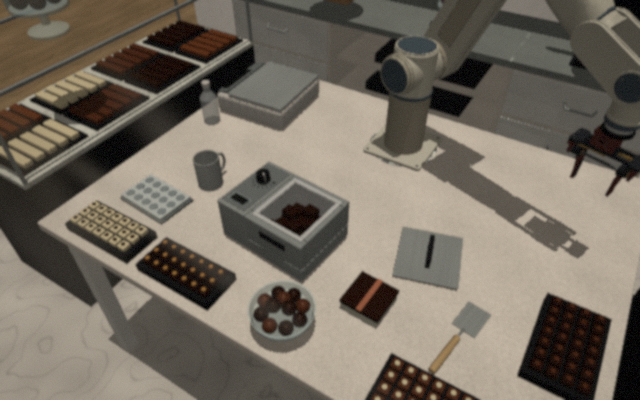

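The top view shows the lid at about (217,221) with its handle running (212,204)–(220,237). The melter is at (361,168) with the knob at (398,182), and the jug, box and knife stand clear of both.

```bash
python3 - <<'E'
from h import *
im,K,p,r=cam("top")
g=cv2.cvtColor(im,cv2.COLOR_RGB2GRAY)
sub=g[195:245,195:240]; ys,xs=np.nonzero(sub<60); 
c=cv2.minAreaRect(np.c_[xs+195,ys+195].astype(np.float32));print("handle",c,len(xs))
b=up(K,p,r,cv2.boxPoints(c),48);print(b.round(1)); print("handle c",up(K,p,r,[c[0]],48))
cc=up(K,p,r,[c[0]],48)[0]
s=cv2.boxPoints(c); e=sorted([(np.linalg.norm(b[i]-b[i-1]),i) for i in range(4)])[-1][1]; d=b[e]-b[e-1]
print("handle yaw deg",np.degrees(np.arctan2(d[1],d[0])))
print("knob",up(K,p,r,[[398,181]],178))
tl,tr,br,bl=[up(K,p,r,[q],150)[0] for q in [(314,121),(421,131),(413,214),(301,204)]]
for a,q in[(tl,tr),(bl,br),(bl,tl),(br,tr)]: v=q-a; print(np.linalg.norm(v[:2]),np.degrees(np.arctan2(v[1],v[0])))
print("mel c",(tl+tr+bl+br)/4)
for n,u in [("jug",(482,200)),("box",(245,141)),("knife",(162,148))]: print(n,up(K,p,r,[u],20))
o=ctrl.get_obs(); print(R.from_rotvec(o["orientation"]).as_matrix().round(3))
d=cams.get_image("wrist");print(np.array(d["mount"]).round(3),np.array(d["camera_matrix"]).round(1))
E
```

```text
handle ((215.9117889404297, 220.14707946777344), (36.1378059387207, 7.033533096313477), 75.96376037597656) 244
[[494.6 308.6  48. ]
 [499.9 289.9  48. ]
 [403.1 260.7  48. ]
 [397.9 279.3  48. ]]
handle c [[448.69914546 284.59082006  48.        ]]
handle yaw deg -163.2112995496347
knob [[ 555.09429927 -201.57421073  178.        ]]
284.67835874245844 -93.67480456617614
292.467832227269 -93.47349915932394
223.12975431346044 -6.9860280390965475
221.78832694906671 -4.9924866840543745
mel c [ 593.0395222  -111.57977896  150.        ]
jug [[ 529.5536175  -467.40174423   20.        ]]
box [[680.87291147 218.16223309  20.        ]]
knife [[653.13524248 455.19909213  20.        ]]
[[-0.955  0.298 -0.   ]
 [ 0.298  0.955  0.   ]
 [ 0.     0.    -1.   ]]
[[  -0.      -0.966   -0.257   69.455]
 [   1.      -0.       0.       0.259]
 [  -0.      -0.257    0.966 -162.195]
 [   0.       0.       0.       1.   ]] [[325.7   0.  317.9]
 [  0.  325.7 196.2]
 [  0.    0.    1. ]]
```

{"op": "move_arm", "data": {"steps": [[[0, 0, 0], -1, 0], [[0, 0, 0], -1, 0], [[0, 0, 0], -1, 0], [[0, 0, 0], -1, 0], [[0, 0, 0], -1, 0], [[0, 0, 0], -1, 0], [[0, 0, 0], -0.8, 0]]}}

```text
t: 1.63
ee_pos: [186.3, 596.6, 222.7]
orientation: [-0.462, 3.107, -0.0]
ft_force: [-0.6, -0.2, -0.9]
width: 87.8
grasp_force: 0.0
```

{"op": "move_arm", "data": {"steps": [[[-0.43, -1, 0], 0, 0], [[-0.43, -1, 0], 0, 0], [[-0.43, -1, 0], 0, 0], [[-0.43, -1, 0], 0, 0], [[-0.43, -1, 0], 0, 0], [[-0.43, -1, 0], 0, 0], [[-0.43, -1, 0], 0, 0], [[-0.43, -1, 0], 0, 0], [[-0.43, -1, 0], 0, 0], [[-0.43, -1, 0], 0, 0], [[-0.43, -1, 0], 0, 0], [[-0.43, -1, 0], 0, 0], [[-0.43, -1, 0], 0, 0], [[-0.43, -1, 0], 0, 0], [[-0.43, -1, 0], 0, 0], [[0, 0, 0], 0, 0], [[0, 0, 0], 0, 0]]}}

```text
t: 3.05
ee_pos: [448.9, 282.7, 222.7]
orientation: [-0.451, 3.109, 0.0]
ft_force: [0.0, -0.3, 0.5]
width: 87.7
grasp_force: 0.0
```

```bash
python3 - <<'E'
from h import *
im,K,p,r=cam("wrist");save("w1.png",im);o=ctrl.get_obs();print(o["ee_pos"],o["qpos"].round(2),p,r.round(2).tolist())
print("yaw",np.degrees(np.arctan2(*R.from_rotvec(o["orientation"]).as_matrix()[[1,0],0])))
c=cams.cut_out("wrist","lid")
for x in c[:2]:
  m=np.array(x["pixels"]);ys,xs=np.nonzero(m);print(x["p"],x["rect"],cv2.minAreaRect(np.c_[xs,ys].astype(np.float32)))
print(proj(K,p,r,[[448.7,284.6,48]]))
E
```

```text
[448.33300053 283.34388142 222.68087268] [ 0.54  0.28  1.84  0.    1.02 -1.32] [382.4109178  262.63194128 384.925222  ] [[-0.28, 0.93, 0.25], [0.96, 0.27, 0.07], [0.0, 0.26, -0.97]]
yaw -163.42915409495689
0.77 [321.1, 171.4, 159.4, 163.9] ((321.5, 169.49996948242188), (160.99996948242188, 162.99996948242188), -0.0)
[[319.79295265 177.90504431]]
```

View pics/w1.png

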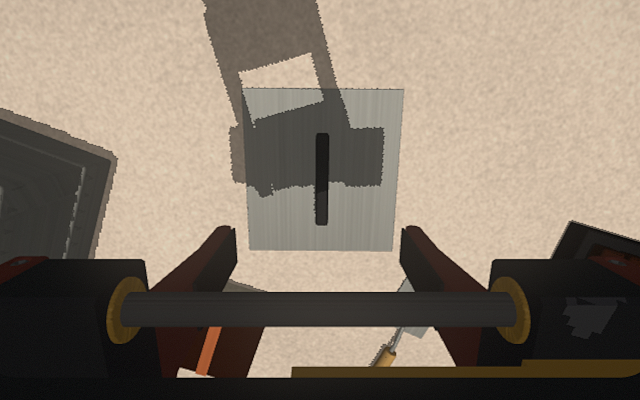

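The wrist view shows the lid plate with corners near (244,89), (404,90), (392,251) and (250,250). The handle runs (322,134)–(321,225), nearly aligned with the tool.

```bash
python3 - <<'E'
from h import *
im,K,p,r=cam("wrist");o=ctrl.get_obs();T=R.from_rotvec(o["orientation"]).as_matrix()
h=up(K,p,r,[[322.5,134],[321.5,225]],49);print(h,np.linalg.norm(h[0]-h[1]),"mid in tool",T.T@(h.mean(0)-o["ee_pos"]),T.T@(h[0]-h[1]))
c=up(K,p,r,[(244,89),(404,90),(392,251),(250,250)],12);print(c.round(1),"ctr tool",T.T@(c.mean(0)-o["ee_pos"]))
for i in range(4): print(np.linalg.norm(c[i]-c[i-1]),(T.T@(c[i]-c[i-1])).round(1))
E
```

```text
[[403.12569225 275.2057105   49.        ]
 [497.18218342 302.49126725  49.        ]] 97.93428990018951 mid in tool [ -3.69452218   3.8578485  173.65618135] [9.79304291e+01 8.69436151e-01 1.63551480e-02]
[[383.7 180.6  12. ]
 [334.9 348.   12. ]
 [517.7 400.5  12. ]
 [566.6 231.4  12. ]] ctr tool [ -4.61876564   4.88058782 210.65620896]
189.80821663160546 [189.8   3.9   0. ]
174.35522197281475 [ -1.3 174.4   0. ]
190.17726086798012 [-190.2   -2.2   -0. ]
176.0469429715335 [   1.7 -176.    -0. ]
```

{"op": "move_arm", "data": {"steps": [[[-0.16, 0.17, 0], 0.14, 0], [[0, 0, 1], 0, 0], [[0, 0, 1], 0, 0], [[0, 0, 1], 0, 0], [[0, 0, 1], 0, 0], [[0, 0, 1], 0, 0.5], [[0, 0, 1], 0, 0.5], [[0, 0, 1], 0, 0.5], [[0, 0, 0.5], 0, 0.5], [[0, 0, 0.4], 0, 0.7], [[0, 0, 0], 0, 0.8], [[0, 0, 0], 0, 0.8], [[0, 0, 0], 0, 0.8], [[0, 0, 0], 0, 0.8]]}}

```text
t: 4.37
ee_pos: [451.7, 289.3, 26.4]
orientation: [-0.436, 3.109, 0.001]
ft_force: [0.1, 0.2, 0.4]
width: 31.4
grasp_force: 0.0
```

{"op": "move_arm", "data": {"steps": [[[0, 0, 0], 0, 0.85], [[0, 0, 0], 0, 0.85], [[0, 0, 0], 0, 0.85], [[0, 0, 0], 0, 0.85]]}}

```text
t: 4.7
ee_pos: [451.4, 288.5, 25.8]
orientation: [-0.436, 3.11, -0.0]
ft_force: [1.1, -3.6, 7.1]
width: 14.0
grasp_force: 26.6
```

{"op": "move_arm", "data": {"steps": [[[0, 0, 0], 0, 0.88], [[0, 0, 0], 0, 0.88], [[0, 0, 0], 0, 0.88], [[0, 0, 0], 0, 0.88]]}}

```text
t: 5.03
ee_pos: [451.3, 288.6, 25.8]
orientation: [-0.436, 3.11, -0.0]
ft_force: [1.1, -2.8, 6.9]
width: 13.8
grasp_force: 30.0
```

{"op": "move_arm", "data": {"steps": [[[0, 0, 0], 0, 0.92], [[0, 0, 0], 0, 0.92], [[0, 0, 0], 0, 0.92], [[0, 0, 0], 0, 0.92]]}}

```text
t: 5.37
ee_pos: [451.4, 288.6, 25.9]
orientation: [-0.436, 3.11, 0.0]
ft_force: [-0.4, -3.1, 6.1]
width: 13.9
grasp_force: 30.0
```

{"op": "move_arm", "data": {"steps": [[[0, 0, 0], 0, 1], [[0, 0, 0], 0, 1], [[0, 0, 0], 0, 1], [[0, 0, 0], 0, 1]]}}

```text
t: 5.7
ee_pos: [451.4, 288.6, 25.8]
orientation: [-0.436, 3.11, -0.0]
ft_force: [0.2, -4.2, 6.4]
width: 13.6
grasp_force: 30.0
```

{"op": "move_arm", "data": {"steps": [[[0, 0, 0], 0, 0.6], [[0, 0, 0], 0, 0.6], [[0, 0, 0], 0, 0.6], [[0, 0, -0.95], 0, 0.6], [[0, 0, -0.95], 0, 0.6], [[0, 0, -0.95], 0.6, 0.6], [[0, 0, -0.95], 0.6, 0.6], [[0, 0, -0.95], 0.6, 0.6], [[0, 0, -0.95], 0.6, 0.6], [[0, 0, -0.95], 0.6, 0.4], [[0, 0, -0.95], 0.6, 0], [[0, 0, -0.95], 0.6, 0], [[0, 0, -0.95], 0, 0]]}}

```text
t: 6.78
ee_pos: [450.5, 288.6, 263.7]
orientation: [-0.143, -3.138, 0.0]
ft_force: [-0.0, -0.5, 0.1]
width: 58.4
grasp_force: 0.0
```

{"op": "move_arm", "data": {"steps": [[[-0.6, -0.95, 0], 0, 0], [[-0.6, -0.95, 0], 0, 0], [[-0.6, -0.95, 0], 0, 0], [[-0.6, -0.95, 0], 0, 0], [[-0.6, -0.95, 0], 0, 0], [[-0.6, -0.95, 0], 0, 0], [[-0.6, -0.95, 0], 0, 0], [[-0.6, -0.95, 0], 0, 0], [[-0.6, -0.95, 0], 0, 0], [[-0.6, -0.95, 0], 0, 0], [[-0.6, -0.95, 0], 0, 0], [[-0.6, -0.95, 0], 0, 0], [[-0.6, -0.95, 0], 0, 0], [[-0.6, -0.95, 0], 0, 0], [[-0.6, -0.95, 0], 0, 0], [[-0.6, -0.95, 0], 0, 0], [[0, 0, 0], 0, 0], [[0, 0, 0], 0, 0], [[0, 0, 0], 0, 0]]}}

```text
t: 8.37
ee_pos: [655.9, -110.4, 262.1]
orientation: [-0.139, -3.137, -0.001]
ft_force: [-0.5, -0.6, 0.1]
width: 88.0
grasp_force: 0.0
```

```bash
python3 - <<'E'
from h import *
im,K,p,r=cam("wrist");save("w2.png",im);np.savez("w2.npz",im=im,K=K,p=p,r=r);o=ctrl.get_obs();print(o["ee_pos"],o["qpos"].round(2))
print("yaw",np.degrees(np.arctan2(*R.from_rotvec(o["orientation"]).as_matrix()[[1,0],0])))
print(cams.boxes_of("wrist","knob_top")[:2])
E
```

```text
[ 655.90389656 -109.96650414  262.32078445] [-0.18  0.44  1.5   0.    1.2  -1.67]
yaw 174.9796115676991
[{'rect': [179.2, 82.1, 67.2, 65.4], 'p': 0.86}]
```

View pics/w2.png

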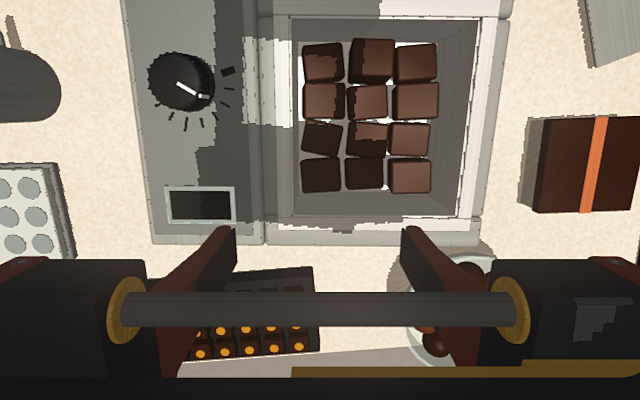

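The knob is at about (180,82) with its line pointing down-right, and the pan opening spans roughly (290,15)–(475,220). I'll enlarge that area to read the edges.

```bash
python3 - <<'E'
from h import *
d=np.load("w2.npz");im=d["im"]
save("w2c.png",cv2.convertScaleAbs(cv2.resize(im[0:265,120:520],None,fx=2,fy=2,interpolation=cv2.INTER_CUBIC),alpha=1.2))
E
```

```text
(no output)
```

View pics/w2c.png

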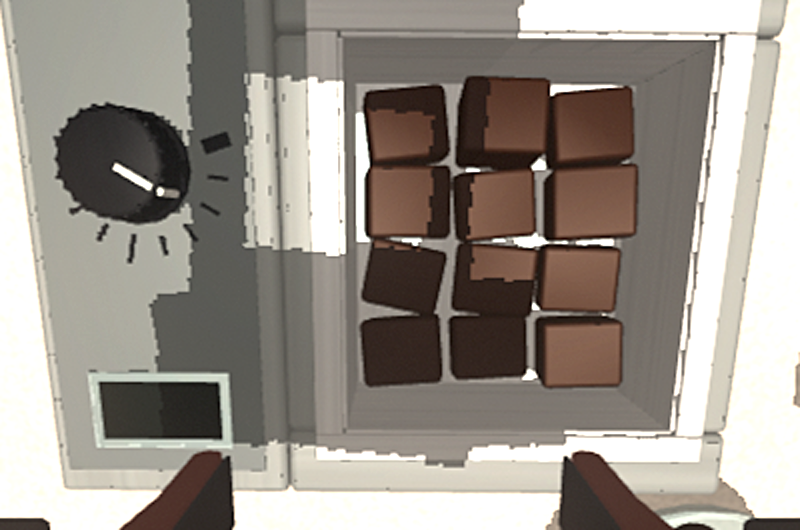

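```bash
cat > fit.py <<'E'
from h import *
from scipy.optimize import least_squares
d=np.load("w2.npz");K,p,r=d["K"],d["p"],d["r"]
f=lambda L:np.array(L,float)/2+[120,0]
# (melter coords, crop px)
M=[((-80,-21,153),(341,36)),((-80,125,153),(721,38)),((80,125,153),(674,432)),((80,-21,153),(345,434)),
   ((92,137,153),(703,462)),((110,-150,150),(66,487)),((-30-50*0,-100,150),None)]
M=[m for m in M if m[1]]
X=np.array([m[0] for m in M],float);U=f([m[1] for m in M])
def w(q,X):
    c,s=np.cos(q[2]),np.sin(q[2]);return X@np.array([[c,s,0],[-s,c,0],[0,0,1]])+[q[0],q[1],0]
s=least_squares(lambda q:(proj(K,p,r,w(q,X))-U).ravel(),[595,-108,-.09],loss="soft_l1")
q=s.x;print("melter",q[:2],np.degrees(q[2]));print((proj(K,p,r,w(q,X))-U).round(1).tolist())
print("pan",w(q,np.array([[0,52,153.]])),"knob",w(q,np.array([[-30,-100,182.]])), "knob px",(proj(K,p,r,w(q,np.array([[-30,-100,182.]])))-[120,0])*2)
a=up(K,p,r,f([(115,165),(155,188)]),182);v=a[1]-a[0]
print("line angle rel melter x (ccw)",np.degrees(np.arctan2(v[1],v[0]))-np.degrees(q[2]),"line pts",a)
for m in [(216,141),(218,178),(210,210),(132,248),(76,210)]:
    v=up(K,p,r,f([m]),150)[0]-w(q,np.array([[-30,-100,150.]]))[0];print(m,np.degrees(np.arctan2(v[1],v[0]))-np.degrees(q[2]),np.linalg.norm(v[:2]))
E
python3 fit.py
```

```text
melter [ 598.3051032  -105.80521242] -5.467587843961614
[[-0.7, -2.6], [3.3, -2.2], [1.9, 2.6], [0.1, 0.6], [-0.7, 0.5], [-1.7, 3.6]]
pan [[603.25980063 -54.04179895 153.        ]] knob [[ 558.91333116 -202.49175903  182.        ]] knob px [[110.46129721 163.39051419]]
line angle rel melter x (ccw) 60.28889505479486 line pts [[ 559.58398316 -201.00757572  182.        ]
 [ 568.47433562 -188.39474239  182.        ]]
(216, 141) 110.75207142396661 31.36402763057984
(218, 178) 84.52502137047239 29.373040515980964
(210, 210) 58.95372599164182 29.429996503520417
(132, 248) -14.485702976740498 31.453136465509576
(76, 210) -61.90452536569715 32.9920292205905
```

{"op": "move_arm", "data": {"steps": [[[0.6, 0.95, 0], 0, 0], [[0.6, 0.95, 0], 0, 0], [[0.6, 0.95, 0], 0, 0], [[0.6, 0.95, 0], 0, 0], [[0.6, 0.95, 0], 0, 0], [[0.6, 0.95, 0], 0, 0], [[0.6, 0.95, 0], 0, 0], [[0.6, 0.95, 0], 0, 0], [[0.6, 0.95, 0], 0, 0], [[0.6, 0.95, 0], 0, 0], [[0.6, 0.95, 0], 0, 0], [[0.6, 0.95, 0], 0, 0], [[0.6, 0.95, 0], 0, 0], [[0.6, 0.95, 0], 0, 0], [[0.6, 0.95, 0], 0, 0], [[0.6, 0.95, 0], 0, 0], [[0, 0, 0], 0, 0.6], [[0, 0, 0], 0, 0.6]]}}

```text
t: 9.97
ee_pos: [449.5, 290.1, 262.9]
orientation: [0.132, 3.139, 0.0]
ft_force: [-0.0, -0.4, 0.4]
width: 77.7
grasp_force: 0.0
```

{"op": "move_arm", "data": {"steps": [[[0, 0, 0.95], -0.6, 0.6], [[0, 0, 0.95], -0.6, 0.6], [[0, 0, 0.95], -0.6, 0.6], [[0, 0, 0.95], -0.6, 0.6], [[0, 0, 0.95], -0.6, 0.6], [[0, 0, 0.95], -0.6, 0.6], [[0, 0, 0.95], -0.6, 0.6], [[0, 0, 0.95], 0, 0.6], [[0, 0, 0.95], 0, 0.6], [[0, 0, 0.95], 0, 0.6], [[0, 0, 0], 0, 0.75], [[0, 0, 0], 0, 0.85], [[0, 0, 0], 0, 1], [[0, 0, 0], 0, 1], [[0, 0, 0], 0, 1], [[0, 0, 0], 0, 1]]}}

```text
t: 11.3
ee_pos: [451.8, 289.0, 26.6]
orientation: [-0.436, 3.109, 0.001]
ft_force: [0.5, -1.9, 6.0]
width: 13.8
grasp_force: 30.0
```

{"op": "move_arm", "data": {"steps": [[[0, 0, -0.3], 0, 1], [[0, 0, -0.7], 0, 1], [[0, 0, -1], 0, 1], [[0, 0, -1], 0, 1], [[0, 0, -1], 0, 1], [[0, 0, -1], 0, 1], [[0, 0, -1], 0, 1], [[0, 0, -1], 0, 1], [[0, 0, -1], 0, 1], [[0, 0, 0], 0, 1], [[0, 0, 0], 0, 1], [[0, 0, 0], 0, 1]]}}

```text
t: 12.3
ee_pos: [450.0, 288.2, 224.2]
orientation: [0.436, -3.11, 0.001]
ft_force: [-0.3, -0.6, -3.4]
width: 13.9
grasp_force: 30.0
```

```bash
python3 - <<'E'
from h import *
im,K,p,r=cam("wrist");save("w3.png",im);np.savez("w3.npz",im=im,K=K,p=p,r=r);o=ctrl.get_obs();print(o["ee_pos"],o["width"],o["grasp_force"],o["ft_force"],o["moment"])
print("yaw",np.degrees(np.arctan2(*R.from_rotvec(o["orientation"]).as_matrix()[[1,0],0])))
E
```

```text
[449.75823509 288.07136968 223.63010794] 13.597739561423325 29.999338388442993 [ 0.04377384  0.16267308 -3.89854716] [ 0.06668908 -0.01878631 -0.01002468]
yaw -164.04685392033977
```

View pics/w3.png

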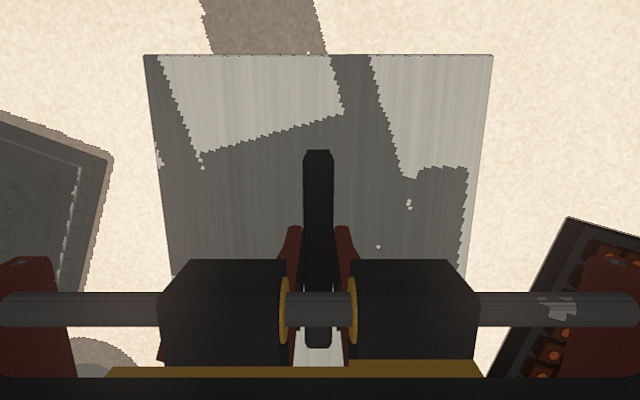

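The lid hangs level in the grip: front edge at row 55 (143–493), handle front end at (318,150). I'll compute its offset and the move.

```bash
python3 - <<'E'
from h import *
d=np.load("w3.npz");K,p,r=d["K"],d["p"],d["r"];o=ctrl.get_obs();T=R.from_rotvec(o["orientation"]).as_matrix();t=o["ee_pos"]
u=lambda px,tz:(up(K,p,r,px,t[2]-tz)-t)@T
a=u([(143,54.5),(493,54.5),(172,270),(463,278)],14.2);print(a.round(1))
print("offset x",a[:2,0].mean()-96,"y",a[:2,1].mean(), "handle",u([(318,150)],-23)-[50,0,0])
th=np.radians(174.53);x=np.array([np.cos(th),np.sin(th)]);y=np.array([x[1],-x[0]])
for off in (a[:2,0].mean()-96,0):
  tgt=np.array([603.6,-55.0])-x*off; D=tgt-t[:2]; print("tool target",tgt,"units x,y",D@x/25,D@y/25)
E
```

```text
[[ 96.  -88.3  14.5]
 [ 96.   88.2  14.4]
 [-23.5 -87.4  14.2]
 [-28.9  87.3  14.1]]
offset x -0.021554878553558865 y -0.01661737850990619 handle [[  2.47711461  -0.09174109 -22.85756559]]
tool target [603.57854328 -54.99794529] units x,y -7.432911076664663 -13.073768403208978
tool target [603.6 -55. ] units x,y -7.433773271806803 -13.073768403208978
```

{"op": "move_arm", "data": {"steps": [[[0, 0, 0], 0.7, 1], [[0, 0, 0], 0.7, 1], [[0, 0, 0], 0.7, 1], [[0, 0, 0], 0.7, 1], [[0, 0, 0], 0.7, 1], [[0, 0, 0], 0.78, 1]]}}

```text
t: 12.85
ee_pos: [449.8, 288.1, 223.0]
orientation: [-0.154, -3.135, 0.003]
ft_force: [0.3, -0.6, -3.2]
width: 14.0
grasp_force: 30.0
```

{"op": "move_arm", "data": {"steps": [[[-0.31, -0.54, 0], 0, 1], [[-0.52, -0.92, 0], 0, 1], [[-0.52, -0.92, 0], 0, 1], [[-0.52, -0.92, 0], 0, 1], [[-0.52, -0.92, 0], 0, 1], [[-0.52, -0.92, 0], 0, 1], [[-0.52, -0.92, 0], 0, 1], [[-0.52, -0.92, 0], 0, 1], [[-0.52, -0.92, 0], 0, 1], [[-0.52, -0.92, 0], 0, 1], [[-0.52, -0.92, 0], 0, 1], [[-0.52, -0.92, 0], 0, 1], [[-0.52, -0.92, 0], 0, 1], [[-0.52, -0.92, 0], 0, 1], [[-0.36, -0.57, 0], 0, 1], [[0, 0, 0], 0, 1], [[0, 0, 0], 0, 1], [[0, 0, 0], 0, 1], [[0, 0, 0], 0, 1]]}}

```text
t: 14.43
ee_pos: [604.0, -53.1, 224.6]
orientation: [-0.148, -3.137, -0.001]
ft_force: [0.6, -0.0, -3.2]
width: 13.5
grasp_force: 30.0
```

```bash
python3 - <<'E'
from h import *
im,K,p,r=cam("wrist");save("w4.png",im)
E=[]
for i in range(4):
  o=ctrl.get_obs();E.append(np.r_[o["ee_pos"],np.degrees(np.arctan2(*R.from_rotvec(o["orientation"]).as_matrix()[[1,0],0]))]);cam("top") if i<3 else 0
e=np.mean(E,0);print(np.round(E,2),e)
th=np.radians(174.53);x=np.array([np.cos(th),np.sin(th)]);y=np.array([x[1],-x[0]]);D=np.array([603.6,-55])-e[:2];print(D@x,D@y)
E
```

```text
[[604.21 -53.09 224.87 174.62]
 [604.37 -53.13 225.08 174.62]
 [604.48 -53.26 225.2  174.62]
 [604.59 -53.42 225.29 174.61]] [604.41270459 -53.22573469 225.10945752 174.61766101]
0.6398726929195814 -1.843656443127439
```

View pics/w4.png

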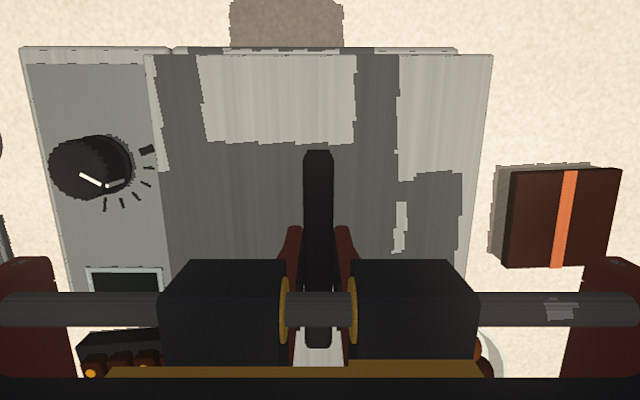

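The melter's front edge now shows from about (20,47) to (457,49); I check the fit against it.

```bash
python3 - <<'E'
from h import *
im,K,p,r=cam("wrist");o=ctrl.get_obs();print(o["ee_pos"])
th=np.radians(-5.47);c,s=np.cos(th),np.sin(th)
pan=np.array([603.6,-55.0])
for m in [(-110,-150,150),(-110,150,150),(-110,0,150),(-30,-100,182)]:
  d=np.array([m[0],m[1]-52]);w=[pan[0]+c*d[0]-s*d[1],pan[1]+s*d[0]+c*d[1],m[2]];print(m,proj(K,p,r,[w]).round(1))
# front edge per column: strong row gradient near 40-60
g=cv2.cvtColor(im,cv2.COLOR_RGB2GRAY).astype(int)
for col in (40,100,150,180,215,360,400,440,450,455,460):
  k=g[35:65,col];print(col,k.tolist())
E
```

```text
[604.68425821 -53.53628661 225.35847524]
(-110, -150, 150) [[14.6 45.4]]
(-110, 150, 150) [[461.2  45.9]]
(-110, 0, 150) [[238.   45.6]]
(-30, -100, 182) [[ 77.6 171.7]]
40 [227, 228, 230, 233, 234, 233, 229, 228, 232, 222, 117, 151, 156, 150, 131, 169, 165, 165, 164, 165, 165, 165, 167, 168, 167, 172, 156, 87, 133, 130]
100 [228, 226, 225, 227, 227, 229, 232, 235, 241, 231, 103, 136, 148, 159, 165, 169, 169, 168, 168, 168, 168, 168, 168, 169, 168, 170, 163, 122, 123, 134]
150 [231, 231, 230, 229, 230, 233, 236, 235, 238, 232, 141, 119, 143, 155, 164, 172, 171, 174, 166, 132, 156, 167, 173, 170, 170, 173, 172, 172, 173, 173]
180 [230, 229, 230, 230, 232, 231, 231, 234, 240, 236, 140, 123, 143, 150, 159, 169, 175, 179, 170, 114, 82, 90, 92, 91, 92, 91, 92, 92, 91, 92]
215 [234, 235, 236, 236, 236, 233, 230, 231, 236, 239, 189, 64, 83, 88, 90, 93, 93, 94, 92, 110, 161, 169, 175, 173, 173, 173, 173, 174, 174, 175]
360 [237, 234, 231, 229, 229, 229, 231, 233, 233, 238, 227, 59, 84, 89, 92, 94, 97, 97, 97, 89, 92, 93, 93, 94, 94, 93, 94, 93, 94, 93]
400 [228, 229, 231, 233, 236, 237, 238, 237, 238, 244, 237, 117, 140, 146, 158, 170, 179, 184, 177, 113, 110, 181, 183, 181, 180, 181, 182, 175, 146, 149]
440 [229, 230, 232, 232, 233, 233, 234, 236, 236, 238, 229, 110, 139, 150, 157, 168, 179, 185, 174, 126, 152, 168, 174, 172, 171, 172, 172, 171, 171, 172]
450 [236, 236, 236, 235, 234, 234, 234, 234, 231, 233, 226, 147, 135, 148, 156, 168, 178, 184, 175, 118, 131, 168, 171, 170, 169, 169, 169, 170, 170, 171]
455 [234, 236, 237, 237, 236, 234, 233, 233, 232, 232, 236, 237, 186, 136, 151, 164, 175, 178, 167, 126, 153, 169, 174, 173, 173, 172, 172, 173, 172, 173]
460 [233, 233, 235, 237, 237, 237, 236, 235, 234, 234, 237, 236, 234, 235, 236, 239, 241, 246, 239, 132, 146, 167, 172, 169, 170, 169, 169, 169, 170, 169]
```

{"op": "move_arm", "data": {"steps": [[[0.03, -0.03, 0.3], 0, 1], [[0, 0, 0.3], 0, 1], [[0, 0, 0.3], 0, 1], [[0, 0, 0.3], 0, 1], [[0, 0, 0.3], 0, 1], [[0, 0, 0.1], 0, 1], [[0, 0, 0], 0, 1], [[0, 0, 0], 0, 1]]}}

```text
t: 15.35
ee_pos: [604.0, -54.9, 184.9]
orientation: [-0.149, -3.138, -0.0]
ft_force: [0.9, 0.1, -2.4]
width: 14.0
grasp_force: 30.0
```

{"op": "move_arm", "data": {"steps": [[[0, 0, 0.08], 0, 1], [[0, 0, 0.08], 0, 1], [[0, 0, 0.08], 0, 1], [[0, 0, 0.08], 0, 1], [[0, 0, 0], 0, 1]]}}

```text
t: 15.77
ee_pos: [603.7, -54.8, 176.8]
orientation: [-0.149, -3.138, -0.0]
ft_force: [-1.0, 0.5, -3.5]
width: 14.0
grasp_force: 30.0
```

{"op": "move_arm", "data": {"steps": [[[0, 0, 0.06], 0, 1], [[0, 0, 0.06], 0, 1], [[0, 0, 0.04], 0, 1], [[0, 0, 0], 0, 1], [[0, 0, 0], 0, 1]]}}

```text
t: 16.18
ee_pos: [603.9, -54.9, 173.1]
orientation: [-0.149, -3.138, 0.0]
ft_force: [0.2, -0.2, -3.2]
width: 13.6
grasp_force: 30.0
```

{"op": "move_arm", "data": {"steps": [[[0, 0, 0.04], 0, 1], [[0, 0, 0], 0, 1], [[0, 0, 0], 0, 1]]}}

```text
t: 16.43
ee_pos: [604.0, -54.9, 172.2]
orientation: [-0.149, -3.138, 0.0]
ft_force: [0.4, 0.1, -3.7]
width: 13.7
grasp_force: 30.0
```

{"op": "move_arm", "data": {"steps": [[[0, 0, 0.04], 0, 1], [[0, 0, 0], 0, 1], [[0, 0, 0], 0, 1]]}}

```text
t: 16.68
ee_pos: [604.1, -54.9, 171.6]
orientation: [0.149, 3.138, -0.0]
ft_force: [-1.8, 0.4, 1.7]
width: 14.2
grasp_force: 30.0
```

{"op": "move_arm", "data": {"steps": [[[0, 0, 0.02], 0, 1], [[0, 0, 0], 0, 1]]}}

```text
t: 16.85
ee_pos: [604.1, -54.9, 171.6]
orientation: [0.149, 3.137, -0.0]
ft_force: [-3.8, 0.4, 6.6]
width: 13.6
grasp_force: 30.0
```

{"op": "move_arm", "data": {"steps": [[[0, 0, 0], 0, 0.8], [[0, 0, 0], 0, 0.7], [[0, 0, 0], 0, 0.6], [[0, 0, 0], 0, 0.6], [[0, 0, 0], 0, 0.6], [[0, 0, -0.5], 0, 0.5], [[0, 0, -1], 0, 0.3], [[0, 0, -1], 0, 0], [[0, 0, -1], 0, 0], [[0, 0, 0], 0, 0], [[0, 0, 0], 0, 0], [[0, 0, 0], 0, 0]]}}

```text
t: 17.85
ee_pos: [603.6, -54.8, 258.2]
orientation: [-0.149, -3.138, -0.0]
ft_force: [0.0, -0.4, -0.4]
width: 78.3
grasp_force: 0.0
```

{"op": "move_arm", "data": {"steps": [[[0.17, -0.87, 0], 0, 0], [[0.17, -0.87, 0], 0, 0], [[0.17, -0.87, 0], 0, 0], [[0.17, -0.87, 0], 0, 0], [[0.17, -0.87, 0], 0, 0], [[0.17, -0.87, 0], 0, 0], [[0.19, -0.85, 0], 0, 0], [[0, 0, 0], 0, 0], [[0, 0, 0], 0, 0], [[0, 0, 0], 0, 0]]}}

```text
t: 18.68
ee_pos: [559.1, -202.4, 257.2]
orientation: [-0.15, -3.136, -0.002]
ft_force: [-0.6, -0.1, 0.0]
width: 87.6
grasp_force: 0.0
```

```bash
python3 - <<'E'
from h import *
im,K,p,r=cam("wrist");np.savez("w5.npz",im=im,K=K,p=p,r=r);o=ctrl.get_obs();print(o["ee_pos"])
print("pred knob top px",proj(K,p,r,[[559.2,-202.9,182]]))
b=cams.boxes_of("wrist","knob_top");print(b[:1])
save("w5.png",cv2.resize(im[40:260,200:520],None,fx=2.5,fy=2.5,interpolation=cv2.INTER_CUBIC))
E
```

```text
[ 559.3209664  -202.19114018  257.43849365]
pred knob top px [[317.1006107  204.55007981]]
[{'rect': [314.3, 198.3, 50.6, 60.7], 'p': 0.59}]
```

View pics/w5.png

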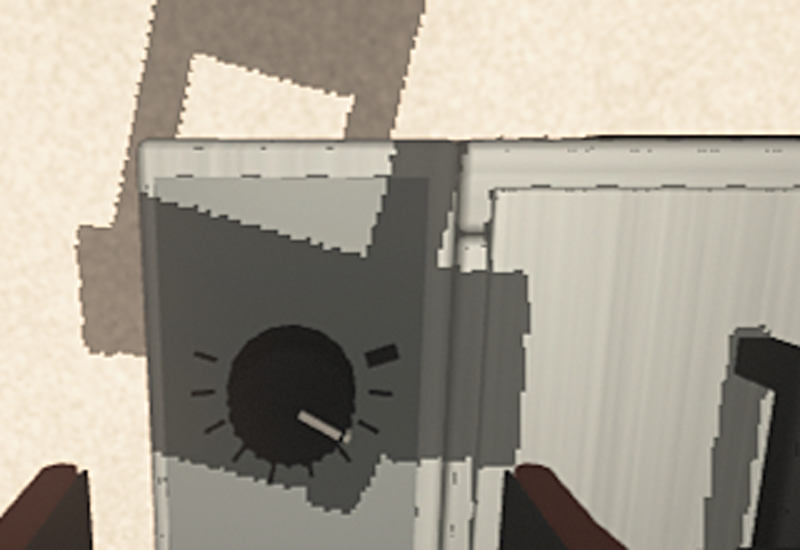

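```bash
python3 - <<'E'
from h import *
d=np.load("w5.npz");K,p,r,im=d["K"],d["p"],d["r"],d["im"]
o=ctrl.get_obs();T=R.from_rotvec(o["orientation"]).as_matrix();print(o["ee_pos"])
f=lambda L:np.array(L,float)/2.5+[200,40]
u=lambda px,z:((up(K,p,r,f(px),z)-o["ee_pos"])@T).round(1)
print("far,left,right of top",u([(292,467),(227,392),(356,392)],182).tolist(),"near base",u([(292,325)],156).tolist(),"near top",u([(292,325)],182).tolist())
print("marks",u([(382,355),(381,393),(368,428),(343,452),(311,471),(273,470),(238,454),(215,427),(203,393),(205,356)],150).tolist())
g=u([(300,413),(347,438)],182);v=g[1]-g[0];print(g.tolist(),"line angle tool deg",np.degrees(np.arctan2(v[1],v[0])))
M=u([(382,355),(381,393),(368,428),(343,452),(311,471),(273,470),(238,454),(215,427),(203,393),(205,356)],150)[:,:2]
A=np.c_[2*M,np.ones(len(M))];s=np.linalg.lstsq(A,(M**2).sum(1),rcond=None)[0];print("circle centre",s[:2],np.sqrt(s[2]+s[0]**2+s[1]**2))
print(np.degrees(np.arctan2(M[:,1]-s[1],M[:,0]-s[0])).round(1))
E
```

```text
[ 559.48109425 -202.04065181  257.65230017]
far,left,right of top [[-17.8, -1.2, 75.6], [6.3, -20.7, 75.6], [6.2, 18.2, 75.7]] near base [[22.0, -1.2, 101.7]] near top [[26.7, -1.1, 75.7]]
marks [[10.6, 29.3, 107.7], [-2.7, 29.3, 107.7], [-15.3, 25.1, 107.7], [-24.1, 16.5, 107.6], [-31.1, 5.4, 107.6], [-30.7, -8.0, 107.6], [-24.7, -20.2, 107.6], [-14.8, -27.9, 107.6], [-2.6, -31.7, 107.6], [10.3, -30.7, 107.6]]
[[-0.4, 1.3, 75.7], [-8.4, 15.7, 75.7]] line angle tool deg 119.05460409907714
circle centre [ 0.25902889 -1.14473329] 31.115124957067444
[  71.2   95.6  120.7  144.1  168.2 -167.5 -142.6 -119.4  -95.3  -71.2]
```

{"op": "move_arm", "data": {"steps": [[[0.04, -0.05, 0], 0, 0.2], [[0, 0, 0], 0, 0.25], [[0, 0, 0.8], 0, 0.25], [[0, 0, 0.8], 0, 0.25], [[0, 0, 0.8], 0, 0.25], [[0, 0, 0.6], 0, 0.25], [[0, 0, 0.5], 0, 0.25], [[0, 0, 0.3], 0, 0.3], [[0, 0, 0.1], 0, 0.35], [[0, 0, 0], 0, 0.4], [[0, 0, 0], 0, 0.4], [[0, 0, 0], 0, 0.4]]}}

```text
t: 19.78
ee_pos: [559.0, -204.5, 161.7]
orientation: [0.149, 3.136, -0.001]
ft_force: [0.2, -0.4, 0.4]
width: 52.6
grasp_force: 0.0
```

{"op": "move_arm", "data": {"steps": [[[0, 0, 0], 0, 0.45], [[0, 0, 0], 0, 0.5], [[0, 0, 0], 0, 0.52], [[0, 0, 0], 0, 0.52], [[0, 0, 0], 0, 0.52]]}}

```text
t: 20.2
ee_pos: [558.3, -204.2, 160.8]
orientation: [0.149, 3.138, -0.0]
ft_force: [0.3, -0.0, -0.5]
width: 41.7
grasp_force: 0.0
```

{"op": "move_arm", "data": {"steps": [[[0, 0, 0], 0, 0.535], [[0, 0, 0], 0, 0.535], [[0, 0, 0], 0, 0.535], [[0, 0, 0], 0, 0.535]]}}

```text
t: 20.53
ee_pos: [558.3, -204.2, 160.6]
orientation: [-0.149, -3.138, -0.0]
ft_force: [0.6, 0.1, 0.3]
width: 40.9
grasp_force: 0.0
```

{"op": "move_arm", "data": {"steps": [[[0, 0, 0], 0, 0.545], [[0, 0, 0], 0, 0.545], [[0, 0, 0], 0, 0.545]]}}

```text
t: 20.78
ee_pos: [558.3, -203.9, 160.7]
orientation: [-0.149, -3.138, -0.001]
ft_force: [0.8, 2.0, 0.7]
width: 40.2
grasp_force: 1.2
```

{"op": "move_arm", "data": {"steps": [[[0, 0, 0], 0, 0.55], [[0, 0, 0], 0, 0.55], [[0, 0, 0], 0, 0.55]]}}

```text
t: 21.03
ee_pos: [558.3, -203.9, 160.6]
orientation: [-0.149, -3.138, -0.001]
ft_force: [0.1, 3.4, 0.7]
width: 39.8
grasp_force: 10.1
```

{"op": "move_arm", "data": {"steps": [[[0, 0.02, 0], 0, 0.553], [[0, 0, 0], 0, 0.554], [[0, 0, 0], 0, 0.554], [[0, 0, 0], 0, 0.554]]}}

```text
t: 21.37
ee_pos: [558.3, -203.8, 160.7]
orientation: [0.149, 3.138, -0.0]
ft_force: [-0.6, 1.0, -0.5]
width: 39.4
grasp_force: 18.9
```

{"op": "move_arm", "data": {"steps": [[[0, 0, 0], 0.3, 0.5535], [[0, 0, 0], 0.5, 0.5535], [[0, 0, 0], 0.5, 0.5535], [[0, 0, 0], 0.5, 0.5535], [[0, 0, 0], 0.5, 0.5535], [[0, 0, 0], 0.5, 0.5535], [[0, 0, 0], 0.5, 0.5535], [[0, 0, 0], 0.5, 0.5535], [[0, 0, 0], 0.5, 0.5535], [[0, 0, 0], 0.5, 0.5535], [[0, 0, 0], 0, 0.5535], [[0, 0, 0], 0, 0.5535]]}}

```text
t: 22.37
ee_pos: [558.2, -204.2, 160.7]
orientation: [0.797, 3.039, -0.001]
ft_force: [-1.6, -2.1, -1.8]
width: 39.4
grasp_force: 17.7
```

```bash
python3 - <<'E'
from h import *
o=ctrl.get_obs();print(o["ee_pos"],o["moment"],o["ft_force"],o["grasp_force"],o["qpos"].round(3),"yaw",np.degrees(np.arctan2(*R.from_rotvec(o["orientation"]).as_matrix()[[1,0],0])))
E
```

```text
[ 558.23254915 -204.20877342  160.67283937] [-0.35876783  0.12571911  0.00560627] [-1.60267789 -2.11548569 -1.78301809] 17.69713819026947 [-3.700e-01  4.550e-01  1.744e+00 -1.000e-03  9.420e-01 -1.428e+00] yaw 150.6252037882646
```

{"op": "move_arm", "data": {"steps": [[[0, 0, 0], 0.4, 0.5535], [[0, 0, 0], 0.6, 0.5535], [[0, 0, 0], 0.6, 0.5535], [[0, 0, 0], 0.6, 0.5535], [[0, 0, 0], 0.6, 0.5535], [[0, 0, 0], 0.6, 0.5535], [[0, 0, 0], 0.6, 0.5535], [[0, 0, 0], 0.6, 0.5535], [[0, 0, 0], 0.2, 0.5535], [[0, 0, 0], 0, 0.5535], [[0, 0, 0], 0, 0.5535]]}}

```text
t: 23.28
ee_pos: [558.0, -204.4, 160.7]
orientation: [-1.409, -2.808, 0.002]
ft_force: [-3.3, -4.3, 0.2]
width: 39.7
grasp_force: 17.7
```

{"op": "move_arm", "data": {"steps": [[[0, 0, 0], 0.4, 0.5535], [[0, 0, 0], 0.6, 0.5535], [[0, 0, 0], 0.6, 0.5535], [[0, 0, 0], 0.6, 0.5535], [[0, 0, 0], 0.6, 0.5535], [[0, 0, 0], 0.6, 0.5535], [[0, 0, 0], 0.6, 0.5535], [[0, 0, 0], 0.6, 0.5535], [[0, 0, 0], 0.2, 0.5535], [[0, 0, 0], 0, 0.5535], [[0, 0, 0], 0, 0.5535]]}}

```text
t: 24.2
ee_pos: [557.6, -204.5, 160.6]
orientation: [-1.962, -2.453, 0.003]
ft_force: [-4.4, -5.6, 1.1]
width: 39.9
grasp_force: 17.7
```

{"op": "move_arm", "data": {"steps": [[[0, 0, 0], 0.4, 0.5535], [[0, 0, 0], 0.6, 0.5535], [[0, 0, 0], 0.6, 0.5535], [[0, 0, 0], 0.6, 0.5535], [[0, 0, 0], 0.6, 0.5535], [[0, 0, 0], 0.6, 0.5535], [[0, 0, 0], 0.6, 0.5535], [[0, 0, 0], 0.6, 0.5535], [[0, 0, 0], 0.2, 0.5535], [[0, 0, 0], 0, 0.5535], [[0, 0, 0], 0, 0.5535]]}}

```text
t: 25.12
ee_pos: [557.2, -204.5, 160.6]
orientation: [-2.429, -1.991, 0.004]
ft_force: [-5.8, -6.1, 1.8]
width: 39.2
grasp_force: 17.7
```

```bash
python3 - <<'E'
from h import *
o=ctrl.get_obs();print(o["ee_pos"],o["moment"],o["ft_force"],o["grasp_force"],o["qpos"].round(3),"yaw",np.degrees(np.arctan2(*R.from_rotvec(o["orientation"]).as_matrix()[[1,0],0])))
E
```

```text
[ 557.2239629  -204.50260147  160.62454682] [-0.99051104  1.1019075   0.01065581] [-5.7955974  -6.13038356  1.8446024 ] 17.671664357185364 [-0.371  0.455  1.745 -0.002  0.944 -0.172] yaw 78.68632465815276
```

{"op": "move_arm", "data": {"steps": [[[-0.02, -0.015, 0], 0, 0.5535], [[-0.02, -0.015, 0], 0, 0.5535], [[0, 0, 0], 0, 0.5535]]}}

```text
t: 25.37
ee_pos: [557.2, -204.6, 160.6]
orientation: [-2.431, -1.99, 0.0]
ft_force: [-2.3, -2.2, 0.5]
width: 39.8
grasp_force: 17.7
```

{"op": "move_arm", "data": {"steps": [[[0, 0, 0], 0.4, 0.5535], [[0, 0, 0], 0.6, 0.5535], [[0, 0, 0], 0.6, 0.5535], [[0, 0, 0], 0.6, 0.5535], [[0, 0, 0], 0.6, 0.5535], [[0, 0, 0], 0.6, 0.5535], [[0, 0, 0], 0.6, 0.5535], [[0, 0, 0], 0.6, 0.5535], [[0, 0, 0], 0.2, 0.5535], [[0, 0, 0], 0, 0.5535], [[0, 0, 0], 0, 0.5535]]}}

```text
t: 26.28
ee_pos: [556.8, -204.4, 160.6]
orientation: [-2.79, -1.442, 0.002]
ft_force: [-4.9, -2.3, 1.3]
width: 39.8
grasp_force: 17.7
```

```bash
python3 - <<'E'
from h import *
o=ctrl.get_obs();print(o["ee_pos"],o["moment"],o["ft_force"],o["grasp_force"],o["qpos"].round(3),"yaw",np.degrees(np.arctan2(*R.from_rotvec(o["orientation"]).as_matrix()[[1,0],0])))
E
```

```text
[ 556.83499136 -204.44280484  160.60796776] [-0.39567846  1.01103979 -0.02421417] [-4.90392526 -2.34149539  1.33996897] 17.691181004047394 [-0.372  0.454  1.746 -0.     0.943  0.245] yaw 54.6479631878418
```

{"op": "move_arm", "data": {"steps": [[[0, 0, 0], 0, 0.53], [[0, 0, 0], 0, 0.45], [[0, 0, 0], 0, 0.35], [[0, 0, 0], 0, 0.3], [[0, 0, -0.5], 0, 0.3], [[0, 0, -0.9], 0, 0.3], [[0, 0, -0.9], 0, 0.3], [[0, 0, -0.9], 0, 0.3], [[0, 0, -0.6], 0, 0.3], [[0, 0, 0], 0, 0.3], [[0, 0, 0], 0, 0.3], [[0, 0, 0], 0, 0.3]]}}

```text
t: 27.28
ee_pos: [557.0, -204.3, 255.1]
orientation: [-2.792, -1.44, 0.001]
ft_force: [0.1, 0.2, 0.1]
width: 61.2
grasp_force: 0.0
```

```bash
python3 - <<'E'
from h import *
im,K,p,r=cam("wrist");np.savez("w6.npz",im=im,K=K,p=p,r=r);o=ctrl.get_obs();print(o["ee_pos"])
save("w6.png",cv2.resize(im[60:260,200:440],None,fx=3,fy=3,interpolation=cv2.INTER_CUBIC))
E
```

```text
[ 556.75381676 -204.24958563  254.56900503]
```

View pics/w6.png

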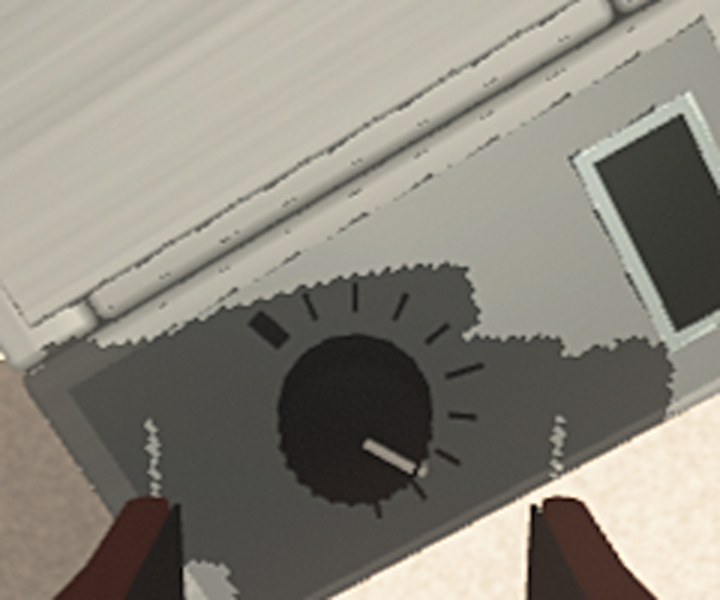

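The line runs (365,443)–(420,470), apparently towards the seventh mark at (447,457); I check this numerically because of the parallax.

```bash
python3 - <<'E'
from h import *
d=np.load("w6.npz");K,p,r=d["K"],d["p"],d["r"]
f=lambda L:np.array(L,float)/3+[200,60]
M=up(K,p,r,f([(268,330),(310,306),(355,297),(402,305),(438,333),(465,370),(463,415),(447,457),(419,488),(378,510)]),150)[:,:2]
A=np.c_[2*M,np.ones(10)];s=np.linalg.lstsq(A,(M**2).sum(1),rcond=None)[0];print("centre",s[:2])
print(np.degrees(np.arctan2(M[:,1]-s[1],M[:,0]-s[0])).round(1))
g=up(K,p,r,f([(365,443),(420,470)]),182);v=g[1]-g[0];print("line",np.degrees(np.arctan2(v[1],v[0])),g[:,:2].tolist())
E
```

```text
centre [ 557.39463341 -204.34157268]
[ 102.    77.4   53.8   29.6    6.3  -17.   -40.4  -64.9  -87.8 -112.7]
line -62.56529533551774 [[559.1012590984484, -207.02359442516732], [566.3283123417295, -220.94534795825672]]
```

{"op": "move_arm", "data": {"steps": [[[0, 0, 0], 0, 0.7], [[0, 0, 0], 0, 1], [[0, 0, 0], 0, 1], [[0, 0, 0], 0, 1], [[0, 0, 0.5], 0, 1], [[0, 0, 0.6], 0, 1], [[0, 0, 0.6], 0, 1], [[0, 0, 0.5], 0, 1], [[0, 0, 0.3], 0, 1], [[0, 0, 0.15], 0, 1], [[0, 0, 0], 0, 1], [[0, 0, 0], 0, 1]]}}

```text
t: 28.33
ee_pos: [557.7, -204.7, 189.6]
orientation: [2.792, 1.44, 0.0]
ft_force: [-0.1, 0.9, 0.2]
width: 0.5
grasp_force: 0.0
```

{"op": "move_arm", "data": {"steps": [[[0, 0, 0.04], 0, 1], [[0, 0, 0.04], 0, 1], [[0, 0, 0.04], 0, 1], [[0, 0, 0], 0, 1]]}}

```text
t: 28.67
ee_pos: [557.5, -204.6, 186.7]
orientation: [2.792, 1.44, 0.0]
ft_force: [-0.3, -1.7, -0.2]
width: 0.5
grasp_force: 0.0
```

{"op": "move_arm", "data": {"steps": [[[0, 0, 0.04], 0, 1], [[0, 0, 0.04], 0, 1], [[0, 0, 0.04], 0, 1], [[0, 0, 0.04], 0, 1], [[0, 0, 0.02], 0, 1], [[0, 0, 0], 0, 1]]}}

```text
t: 29.17
ee_pos: [557.5, -204.6, 182.1]
orientation: [2.792, 1.44, 0.0]
ft_force: [-1.2, 0.5, 3.6]
width: 0.3
grasp_force: 1.9
```

{"op": "move_arm", "data": {"steps": [[[0, 0, 0.02], 0, 1], [[0, 0, 0.02], 0, 1], [[0, 0, 0], 0, 1]]}}

```text
t: 29.42
ee_pos: [557.5, -204.6, 181.1]
orientation: [2.792, 1.44, 0.0]
ft_force: [-0.6, 0.2, 3.9]
width: 0.5
grasp_force: 2.4
```

{"op": "move_arm", "data": {"steps": [[[0, 0, 0.02], 0, 1], [[0, 0, 0.02], 0, 1], [[0, 0, 0], 0, 1]]}}

```text
t: 29.67
ee_pos: [557.5, -204.6, 180.1]
orientation: [2.792, 1.44, 0.0]
ft_force: [-0.5, 0.3, 5.8]
width: 0.4
grasp_force: 2.9
```

{"op": "move_arm", "data": {"steps": [[[0, 0, 0.02], 0, 1], [[0, 0, 0.02], 0, 1], [[0, 0, 0.02], 0, 1], [[0, 0, 0], 0, 1]]}}

```text
t: 30.0
ee_pos: [557.6, -204.6, 178.8]
orientation: [2.792, 1.44, 0.0]
ft_force: [-1.6, 1.2, 7.1]
width: 0.6
grasp_force: 3.6
```

{"op": "move_arm", "data": {"steps": [[[0, 0, 0.02], 0, 1], [[0, 0, 0.02], 0, 1], [[0, 0, 0], 0, 1]]}}

```text
t: 30.25
ee_pos: [557.6, -204.6, 177.9]
orientation: [2.792, 1.44, 0.0]
ft_force: [-2.3, 1.2, 8.4]
width: 0.5
grasp_force: 4.0
```

{"op": "move_arm", "data": {"steps": [[[0, 0, 0.02], 0, 1], [[0, 0, 0], 0, 1], [[0, 0, 0], 0, 1]]}}

```text
t: 30.5
ee_pos: [557.6, -204.6, 177.8]
orientation: [2.792, 1.44, 0.001]
ft_force: [-3.9, 1.3, 11.0]
width: 0.3
grasp_force: 5.0
```

Force has risen past 8.5 N and the travel has stopped at about 4.5 mm, so the knob is fully in. I'll let it out slowly, retract and check.

{"op": "move_arm", "data": {"steps": [[[0, 0, -0.04], 0, 1], [[0, 0, -0.04], 0, 1], [[0, 0, -0.04], 0, 1], [[0, 0, -0.04], 0, 1], [[0, 0, -0.06], 0, 1], [[0, 0, -0.1], 0, 1], [[0, 0, -0.3], 0, 1], [[0, 0, -0.6], 0, 1], [[0, 0, -1], 0, 1], [[0, 0, -1], 0, 1], [[0, 0, -1], 0, 1], [[0, 0, -1], 0, 1], [[0, 0, 0], 0, 1], [[0, 0, 0], 0, 1]]}}

```text
t: 31.67
ee_pos: [558.2, -204.8, 309.1]
orientation: [2.79, 1.439, 0.003]
ft_force: [0.4, 0.1, -0.1]
width: 0.4
grasp_force: 0.0
```

```bash
python3 - <<'E'
from h import *
im,K,p,r=cam("wrist");o=ctrl.get_obs();print(o["ee_pos"],o["ft_force"])
t,*_=cam("top")
a=cv2.resize(im[40:240,160:480],None,fx=2.5,fy=2.5,interpolation=cv2.INTER_CUBIC)[:340]
b=cv2.resize(t[90:230,140:520],(700,258),interpolation=cv2.INTER_CUBIC)
c=np.zeros((600,800,3),np.uint8);c[:340]=a[:, :800];c[341:599,:700]=b;save("fin.png",c)
E
```

```text
[ 557.282108   -204.50604931  307.46856058] [-0.42788733  0.70745111 -1.1780968 ]
```

View pics/fin.png

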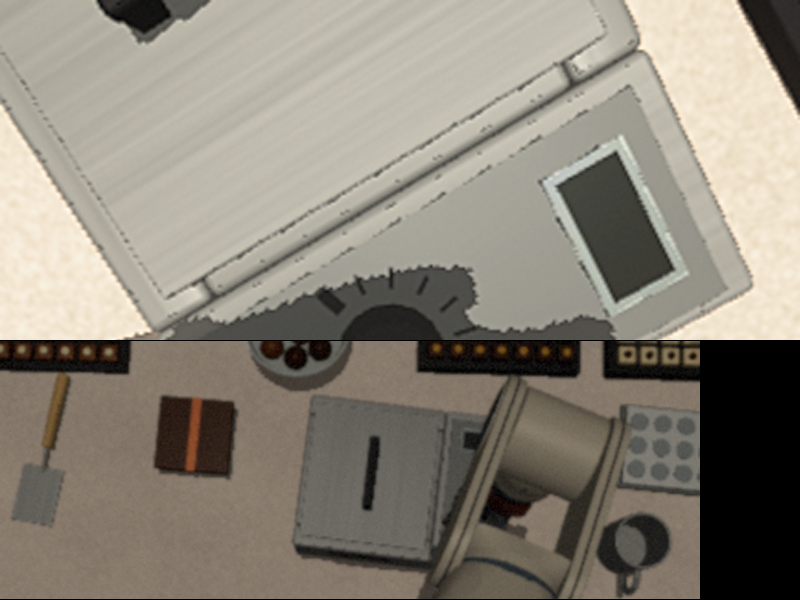

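The lid lies flat and square on the pan and everything else stands where it was. The knob fell outside the crop, so I'll check its line numerically and hand in if it is right.

```bash
python3 - <<'E'
from h import *
im,K,p,r=cam("wrist");g=cv2.cvtColor(im,cv2.COLOR_RGB2GRAY)
c=proj(K,p,r,[[557.4,-204.4,182]])[0]
m=np.zeros_like(g);cv2.circle(m,tuple(int(round(v)) for v in c),int(15*K[0,0]/(p[2]-182)),1,-1)
ys,xs=np.nonzero((m>0)&(g>g[m>0].max()*0.6));P=up(K,p,r,np.c_[xs,ys],182)[:,:2]
l=cv2.fitLine(P.astype(np.float32),cv2.DIST_L2,0,.01,.01).ravel();a=np.degrees(np.arctan2(l[1],l[0]))
print(len(P),"line",a,"mean",P.mean(0)-[557.4,-204.4])
o=ctrl.get_obs();print(o["t"])
if min(abs(a+65),abs(a-115))<8 and P.mean(0)[1]<-204.4: print(ctrl.close_job())
E
```

```text
41 line -66.08486 mean [ 4.38261401 -7.96514089]
31.8167
the job is handed in; nothing more can be done
None
```

The job is handed in: the lid is seated on the pan, and the knob stands at the seventh line. It was pushed fully in there (peak reading about 11 N) and released. I did not measure its spring-back separately. The other items on the counter appear undisturbed, and the job took about 32 s.

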